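Start a large coffee on the capsule machine

TASK

The capsule is in the coffee machine and the mug is under its spout, so start a large coffee: with the fingertips push the raised chrome lever down until it is fully home, then lightly press the larger of the two buttons on top well in, so that it switches, and let it come back out. Do not press the smaller button, do not lift or shove the machine or raise its lever, leave the mug, the cup on top and everything else standing as they are, and finish with the hand withdrawn.

Things in the scene. Friction and masses are not known exactly. Their poses are not given: they have to be found in the camera images.
- machine: white capsule coffee machine, 300 long (x) x 120 wide (y) x 195 high, about 2.6 kg, standing loose on the counter; origin under its centre, x axis to its back (water tank), -x to its front (spout, mug), z up; flat top at z 195, with a U-shaped lever hinged over it and two steel buttons on a black panel. Its front looks to world -x, turned up to 29 degrees either way
- lever_hinge (a point): middle of the lever's hinge axis, at (-20, 0, 208) in the machine's frame; the axis runs along the machine's y
- lever (a joint): angle of the lever in rad: 0 = fully home (level, its bar over the front edge of the top, 13 above it), larger = raised, 1.15 at most; it stays where it is left, by friction of 0.22 N m (about 2 to 3 N down on the bar), and meets a hard stop at home. Raised, its bar hangs over the buttons
- lever_bar (a point): middle of the lever's chrome cross bar, on the bar's axis: a round bar 18 thick in its middle 100, along the machine's y, 125 from the hinge axis; joined at its ends to two side arms 12 thick, 69 either side of the middle. As the lever closes the bar moves on an arc, forward (machine -x) and down
- large_button_top (a point): centre of the top face of the LARGER button: steel, round, 26 across, standing 11 above the machine's top, 26 to the machine's +y side, at (-76, 26, 206) in the machine's frame when out; it goes straight down into the machine
- large_button (a joint): how far the larger button is pressed, m: 0 = out, 0.007 = fully in; it switches at 0.003; its spring takes 1 N to start, 4 N at 0.003 and 8 N fully in, and returns it; below that is a hard stop, so press slowly, under 30 N
- small_button_top (a point): centre of the top face of the SMALLER button: steel, round, 16 across, standing 11 above the top, at (-76, -26, 206) in the machine's frame; must not be pressed
- small_button (a joint): how far the smaller button is pressed, m: 0 = out, 0.007 = fully in
- mug: white mug with a handle, 74 across, 78 high, standing on the drip grid under the spout; origin under its centre; bystander
- espresso_cup: small white cup without handle, 58 across, 50 high, standing on the rear of the machine's top; origin under its centre; bystander
- sugar_jar: glass jar with steel cap, 76 across, 115 high, beside the machine; origin under its centre; bystander
- spice_can: metal can with paper label, 60 across, 100 high, beside the machine; origin under its centre; bystander
- capsule_a: aluminium coffee capsule, 37 across, 28 high, standing on the counter to the front of the machine; origin under its centre; bystander
- capsule_b: a second capsule like it; bystander
- spoon: steel spoon 150 long lying on the counter in front of the machine; bystander
- soap_bottle: dish-soap bottle, 62 across, 190 high, on the right near the robot; origin under its centre; bystander

How it is judged:
On the way, in this order (a step that is already met when the one before it is completed fails the run):
1. the lever is fully home (value of joint lever below 0.06 rad), for 0.2 s.
2. the larger button is pressed in by the fingers (value of joint large_button above 0.003 m and contact force between the fingers and machine above 0.5 N), for 0.05 s.
At the end, for the whole second after the job is handed in: the lever is home (within 0.06 rad, 7 mm at the bar), both buttons are out (within 1 mm), the machine stands within 15 mm of where it was, upright and still, the mug and the cup on top stand upright within 20 mm of where they were, and all other things within 15 mm (value of joint lever below 0.06 rad and value of joint each of large_button, small_button below 0.001 m and distance of each of machine, sugar_jar, spice_can, capsule_a, capsule_b, spoon, soap_bottle from where it was at the start of the episode below 0.015 m and angle between machine's own z axis and vertical below 0.03 rad and linear speed of machine below 0.02 m/s and distance of each of mug, espresso_cup from where it was at the start of the episode below 0.02 m and angle between each of mug, espresso_cup's own z axis and vertical below 0.1 rad); the robot touches nothing.
It fails at once if the smaller button is pressed (over 1.5 mm) (value of joint small_button above 0.0015 m).
It fails at once if the larger button is pressed before the lever is home, or the lever is raised further ((value of joint large_button above 0.0025 m and value of joint lever above 0.12 rad) or value of joint lever above 1 rad).
It fails at once if the button is pressed hard (over 30 N) (contact force between the fingers and large_button above 30 N).
It fails at once if the machine is shoved or lifted (over 15 mm) or tipped (distance of machine from where it was at the start of the episode above 0.015 m or angle between machine's own z axis and vertical above 0.06 rad).
It fails at once if the mug or the cup on the machine is touched by the hand or arm, or another thing standing about is shifted over 15 mm (contact force between any of the arm, the fingers and mug above 1 N or contact force between any of the arm, the fingers and espresso_cup above 1 N or distance of any of sugar_jar, spice_can, capsule_a, capsule_b, spoon, soap_bottle from where it was at the start of the episode above 0.015 m).
It also fails if it takes over 38 s, if anything falls off the work surface, if the arm or the gripper's body presses on something with over 40 N, if the wrist force passes 120 N, or if a joint passes its speed limit or range.

ROBOT

A 7-joint arm with a two-finger parallel gripper is mounted at the origin on the work surface. World frame = base frame: x ahead of the robot, y to its left, z up, the work surface at z = 0. Lengths are in m, angles in rad, forces in N, time in s.
With the tool pointing down it reaches from about 0.425 to 0.925 m from the base axis. Payload 6.8 kg.
Tool frame: the origin (TCP) lies where the fingers leave the gripper's body, on its centre line; the fingertips stand 73 mm ahead of it and the grasp point (between the pads) lies 54 mm ahead of it; z points along the fingers, y is the line along which they close (so a half turn about z gives the same grasp; the last joint's range is limited). The gripper opens to 85 mm and grips with 20 to 120 N. Pads are 22 mm wide; open, the fingers measure 114 mm over their backs; the gripper's body (76 mm by 85 mm) begins 54 mm behind the grasp point. The pads swing forward as they close: fully open they stand 13 mm farther back than shut.
Start: joints at [1.238, 0.477, 0.022, 1.555, -0.011, 1.109, -0.083], TCP at [0.15, -0.658, 0.304] pointing down, gripper open.
Joint ranges: [-2.96, 2.96], [-0.34, 2.1], [-1.41, 1.46], [0.24, 2.44], [-1.37, 4.51], [0.17, 1.92], [-2.96, 2.96]. Speed limits (rad/s): [2.39, 2.39, 3.14, 3.14, 3.14, 3.14, 3.14].

INTERFACE

Orientations are given as [roll, pitch, yaw] about the fixed x, y, z axes, in that order (R = Rz(yaw) Ry(pitch) Rx(roll)).
In Python, from station import env gives the robot as it stands.
- The arm moves only by the shell command python3 -m creep 'ROWS' [OPENING] [FORCE]. ROWS is JSON, a list of rows, each a list of 2 entries, a list of its own where there are three numbers: the shift along the tool's x, y, z in mm, then the turn about the tool's z in rad. In form: [[[tx, ty, tz], roll], ...]. A call has 1 to 20 rows; each row shifts and turns the commanded pose from where the row before left it, along the tool's axes as they then stand; what a row does not reach is not made up. A row lasts 1/10 s, in which the tool goes at most 50 mm and 8.59 degrees, less where a joint would pass 70% of its speed; a pose out of reach is approached as far as the arm can. A call with a gripper value outside its range is refused whole. OPENING is the finger opening in mm, from 0 to 85.4, set as the call begins (- or left out, the last holds). The fingers move at their own pace and stop on an object; FORCE is the grip in N (left out, the last holds). Time passes only in rows, so rows that do not move let the fingers close. It gives the time, the measured TCP pose, the force, the opening and the grip force at its end, in the units of the state.
- env.state(): the state, without advancing time (a new reading comes with each control period).
- env.camera(name): name is "scene" or "top" or "wrist"; returns a dict with "image" (384x512x3 uint8, red, green, blue), "intrinsics" (3x3 intrinsics, pixels), "k1" (the pictures are not rectified: a ray, as slopes to the right and down, at radius r is drawn at 1 + k1 r^2 times it, then the intrinsics apply), "rvec" (rotation vector, rad) and "tvec" (3), from world to camera coordinates, as OpenCV has them. Camera axes: x right, y down, z forward; pixel columns grow to the right and rows downward; lengths in m; the calibration is good to about 2 mm. A picture is of the moment at which its call begins. There is no depth.
- env.sign_off(): hands the job in; it is judged then, once.
The state is a dict: "t": time; "qpos": joint angles; "joint_vel": joint speeds; "joint_efforts": joint torques, N m; "ee_pos": TCP position; "ee_rot": TCP orientation; "ft_force": force on the tool from outside, world axes, zero at the start; "moment": the same for the moment, N m; "gripper_width": opening from 0.0 (shut) to 1.0 (fully open); "gripper_force": force on a finger pad.
Only numpy, scipy, OpenCV 4.12 (cv2) and the standard library are available. Lean on these libraries where they do the work, as an engineer would, in place of code of your own. Each camera call takes 0.05 s, during which the arm holds its last target. There are 200 camera calls.

## Working session

There is one attempt and no reset: what is moved stays moved. The work goes in short steps, Python scripts to look and compute and a shell command to move; the robot and the scene stay as the last step left them, time stands still between calls to the robot, and variables do not carry over. Pictures are saved under pics/ and viewed, at most 10 in all, crops included, and the job is handed in when it is done.

```bash
ls; mkdir -p pics; cat > h.py <<'E'
import numpy as np, cv2
from station import env
def grab(name,fn):
    c=env.camera(name); cv2.imwrite('pics/'+fn+'.png',c['image'][:,:,::-1]); np.save('pics/'+fn+'.npy',c,allow_pickle=True); return c
def load(fn): return np.load('pics/'+fn+'.npy',allow_pickle=True).item()
def D(c): return np.array([0,0,0,0,0],float)
def rays(c,uv):
    K=np.array(c['intrinsics']); p=(np.array(uv,float).reshape(-1,2)-K[:2,2])/[K[0,0],K[1,1]]
    s=p.copy()
    for _ in range(30): s=p/(1+c['k1']*(s**2).sum(1,keepdims=True))
    R=cv2.Rodrigues(np.array(c['rvec'],float))[0]; t=np.array(c['tvec'],float).ravel()
    d=np.c_[s,np.ones(len(s))]@R
    return -R.T@t,d/np.linalg.norm(d,axis=1,keepdims=True)
def onz(c,uv,z):
    o,d=rays(c,uv); return o+d*((z-o[2])/d[:,2:])
def proj(c,P):
    d=np.zeros(5); d[0]=c['k1']
    return cv2.projectPoints(np.array(P,float).reshape(-1,3),np.array(c['rvec'],float),np.array(c['tvec'],float),np.array(c['intrinsics'],float),d)[0].reshape(-1,2)
def tri(c1,p1,c2,p2):
    o1,d1=rays(c1,p1);o2,d2=rays(c2,p2); A=np.c_[d1[0],-d2[0]]
    s=np.linalg.lstsq(A,o2-o1,rcond=None)[0]; a=o1+s[0]*d1[0]; b=o2+s[1]*d2[0]
    return (a+b)/2,np.linalg.norm(a-b)
E
python3 - <<'E'
from h import *
a=grab('scene','s0')
b=grab('top','t0')
cv2.imwrite('pics/s0b.png',cv2.resize(a['image'][:,:,::-1],(800,600),interpolation=2))
cv2.imwrite('pics/t0b.png',cv2.resize(b['image'][:,:,::-1],(800,600),interpolation=2))
for c in(a,b): print(rays(c,[[256,192]]),c['k1'],c['intrinsics'])
s=env.state();print(s['ee_pos'],s['ee_rot'],s['ft_force'],s['t'])
E
```

```text
pics
(array([1.04875099, 0.68038831, 0.89110025]), array([[-0.40863749, -0.64778139, -0.64295775]])) -0.024409401259371185 [[382.46417723   0.         258.86552645]
 [  0.         382.46417723 190.743817  ]
 [  0.           0.           1.        ]]
(array([ 0.28526945, -0.05438991,  1.53412477]), array([[ 0.19227729, -0.00732654, -0.98131329]])) -0.0994860158856789 [[466.26863783   0.         260.97243911]
 [  0.         466.26863783 191.87205009]
 [  0.           0.           1.        ]]
[ 0.15037331 -0.65762519  0.30307412] [-3.14002683e+00  1.14219122e-04  2.24796680e-01] [ 0.74050152  0.5535045  -0.82458672] 0.1
```

View pics/s0b.png

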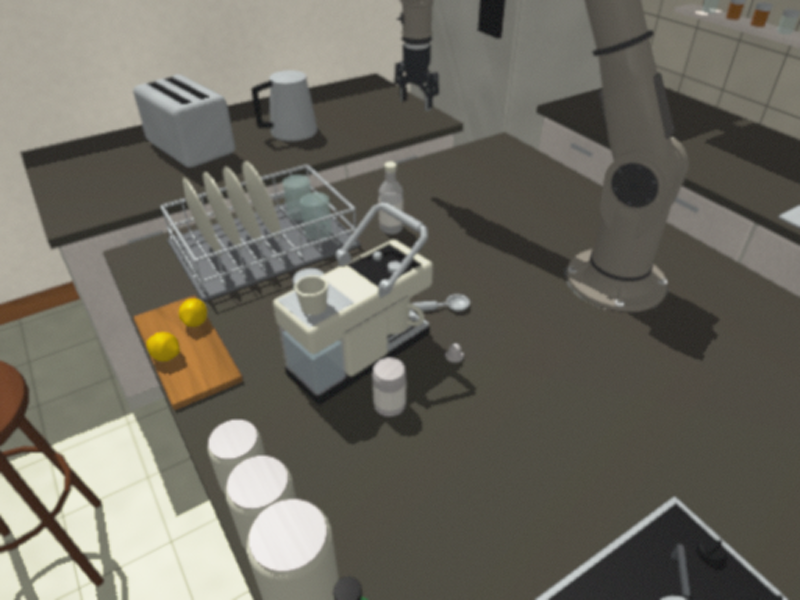

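View pics/t0b.png

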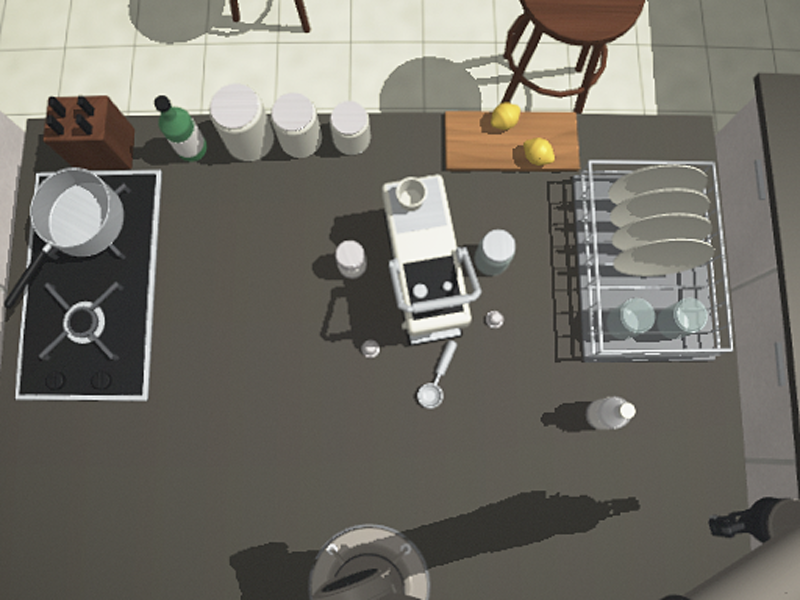

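Scene view: the lever is raised, with its bar at about (350..425, 210..235). The top view has the large button at about (420,290), the small one at about (447,286), and the bar from (400,307) to (478,295), all in 800 px coordinates. I'll enlarge both.

```bash
python3 - <<'E'
from h import *
a=load('s0');b=load('t0')
A=a['image'][115:265,165:305,::-1];B=b['image'][105:230,235:320,::-1]
A=cv2.resize(A,None,fx=4,fy=4,interpolation=2)[:600,:400*1];A2=cv2.resize(a['image'][120:195,205:285,::-1],(400,375),interpolation=2)
B2=cv2.resize(B,(400,588),interpolation=2)
o=np.zeros((600,800,3),np.uint8);o[:375,:400]=A2;o[:588,400:]=B2
cv2.imwrite('pics/c0.png',o)
L,S=onz(b,[[268.8,185.6],[286,183]],.206)
print(L,S); v=L-S; yaw=np.arctan2(-v[0],v[1]);print(yaw,np.linalg.norm(v))
E
```

```text
[ 0.56428386 -0.10170254  0.206     ] [ 0.5717736  -0.15200671  0.206     ]
0.1478033305179599 0.05085867710876046
```

View pics/c0.png

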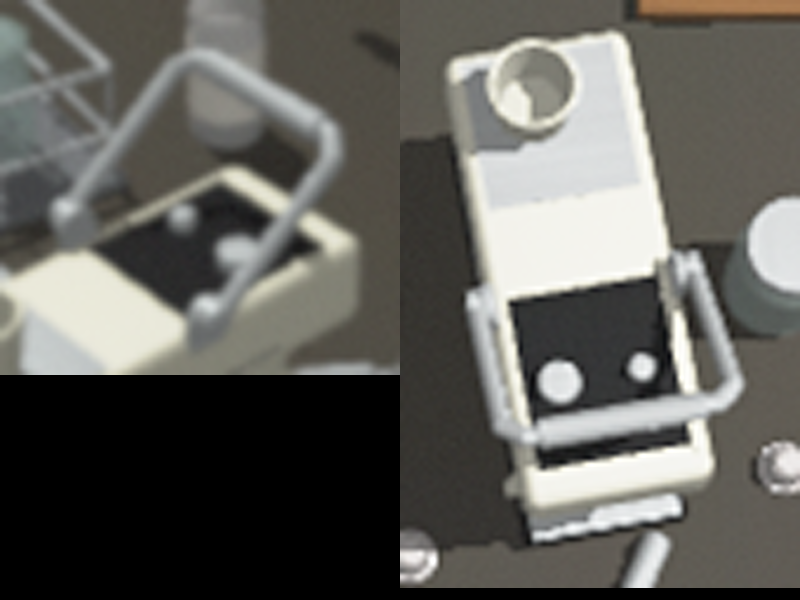

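The crop shows the large button at (236,250) in the scene half and (560,381) in the top half. The small one is at (183,219) and (641,367). The bar runs from about (195,60) to (325,135) in the scene half and from (515,430) to (725,398) in the top half. Next I triangulate these points.

```bash
python3 - <<'E'
from h import *
a=load('s0');b=load('t0')
fa=lambda x,y:[[(x+.5)/5-.5+205,(y+.5)/5-.5+120]]
fb=lambda x,y:[[(x-399.5)/4.706-.5+235,(y+.5)/4.704-.5+105]]
for n,p,q in[('L',(236,250),(560,381)),('S',(183,219),(641,367)),('bar-R',(192,62),(727,398)),('bar+L',(327,137),(515,432)),('hingeL',(205,310),(480,300)),('hingeR',(70,215),(685,262))]:
    print(n,tri(a,fa(*p),b,fb(*q)))
L,S=onz(b,fb(560,381)+fb(641,367),.206)
v=L-S; yaw=np.arctan2(-v[0],v[1])
# machine body side edge directions from top-image corners at z=.195
E=onz(b,fb(449,65)+fb(528,508)+fb(630,38)+fb(712,475),.195); print(E)
for i in(0,2): d=E[i]-E[i+1]; print('yaw edge',np.arctan2(d[1],d[0]))
for yw in(yaw,np.arctan2(*(E[0]-E[1])[[1,0]])):
    R=np.array([[np.cos(yw),-np.sin(yw),0],[np.sin(yw),np.cos(yw),0],[0,0,1]])
    o=(L+S)/2-R@[-.076,0,.206];h=o+R@[-.02,0,.208];print(yw,o,h)
    for th in(.6,.7,.8,.9): 
        P=[h+R@[-.125*np.cos(th),y,.125*np.sin(th)] for y in(-.06,.06)];print(th,P[0],P[1])
E
```

```text
L (array([ 0.56634968, -0.1027532 ,  0.20589376]), np.float64(0.005121189230075131))
S (array([ 0.57495751, -0.15270671,  0.20201302]), np.float64(0.002954227599100366))
bar-R (array([ 0.53952997, -0.1971879 ,  0.27941707]), np.float64(0.0032865983190452433))
bar+L (array([ 0.52041587, -0.0743092 ,  0.28566625]), np.float64(0.007438296371852531))
hingeL (array([ 0.61670597, -0.05388079,  0.21408079]), np.float64(0.006378306752958884))
hingeR (array([ 0.63881149, -0.1801955 ,  0.21324826]), np.float64(0.001514856043022338))
[[ 0.7747781  -0.03263997  0.195     ]
 [ 0.48663553 -0.08082465  0.195     ]
 [ 0.79293675 -0.14954692  0.195     ]
 [ 0.50655254 -0.19508328  0.195     ]]
yaw edge 0.1656920066409102
yaw edge 0.15768438761180778
0.16937860390778245 [ 6.43501861e-01 -1.13503913e-01 -2.77555756e-17] [ 0.62378807 -0.11687531  0.208     ]
0.6 [ 0.53221166 -0.19340753  0.27858031] [ 0.51198327 -0.07512477  0.27858031]
0.7 [ 0.53966513 -0.19213286  0.28852721] [ 0.51943674 -0.0738501   0.28852721]
0.8 [ 0.54806018 -0.19069716  0.29766951] [ 0.52783179 -0.0724144   0.29766951]
0.9 [ 0.55731294 -0.18911478  0.30591586] [ 0.53708456 -0.07083202  0.30591586]
0.1656920066409102 [ 6.43548582e-01 -1.13780171e-01 -2.77555756e-17] [ 0.62382249 -0.11707887  0.208     ]
0.6 [ 0.53196456 -0.19327297  0.27858031] [ 0.51217237 -0.07491643  0.27858031]
0.7 [ 0.53942268 -0.19202578  0.28852721] [ 0.51963049 -0.07366925  0.28852721]
0.8 [ 0.54782297 -0.19062104  0.29766951] [ 0.52803078 -0.07226451  0.29766951]
0.9 [ 0.5570815  -0.18907278  0.30591586] [ 0.53728931 -0.07071625  0.30591586]
```

```bash
python3 -m creep '[[[0,0,-32],0.06],[[0,0,-32],0],[[0,0,-32],0],[[0,0,-32],0],[[30,-30,0],0],[[33,-33,0],0],[[33,-33,0],0],[[33,-33,0],0],[[33,-33,0],0],[[33,-33,0],0],[[33,-33,0],0],[[33,-33,0],0],[[33,-33,0],0],[[33,-33,0],0],[[33,-33,0],0],[[33,-33,0],0],[[33,-33,0],0],[[33,-30,0],0],[[0,0,0],0]]' 0 20; python3 - <<'E'
from h import *
w=grab('wrist','w1');s=grab('scene','s1')
s_=env.state();print(s_['ee_pos'],s_['ee_rot'],s_['ft_force'],rays(w,[[256,192]]))
o=np.zeros((576,800,3),np.uint8)
o[:384,:512]=w['image'][:,:,::-1]
o[:,512:]=cv2.resize(s['image'][80:224,205:277,::-1],(288,576),interpolation=2)
cv2.imwrite('pics/c1.png',o)
R=np.array([[np.cos(.166),-np.sin(.166),0],[np.sin(.166),np.cos(.166),0],[0,0,1]])
O=np.array([.6435,-.1136,0])
print(proj(w,[O+R@p for p in[(-.076,.026,.206),(-.076,-.026,.206),(-.119,-.05,.285),(-.119,.05,.285)]]))
E
```

```text
t: 2.0
ee_pos: [0.5311, -0.1261, 0.4315]
ee_rot: [-3.138, -0.001, 0.175]
ft_force: [-0.6, 0.1, 0.0]
gripper_width: 0.004
gripper_force: 0.0
[ 0.52865817 -0.13196028  0.43126916] [-3.14106248e+00  1.16964941e-03  1.67404462e-01] [ 0.15720706  0.06938691 -0.15284601] (array([ 0.59868834, -0.11384647,  0.50097349]), array([[-0.26150753, -0.03786096, -0.96445858]]))
[[238.84491434 143.08116115]
 [292.42745898 143.64072924]
 [333.02930673 212.6452078 ]
 [200.93374834 211.35651645]]
```

View pics/c1.png

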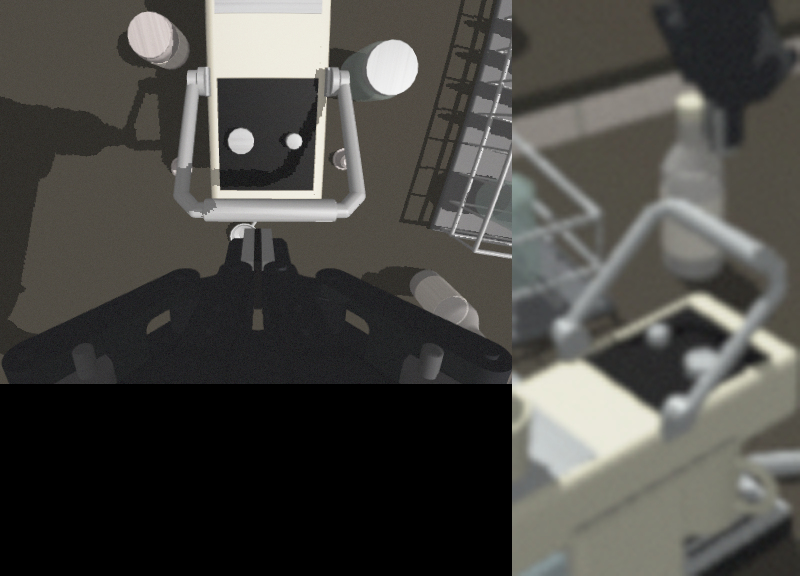

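The predicted button and bar pixels agree with the wrist view to 2–4 px: large button at (241,141), small at (294,141), bar middle at (270,210). The shut fingers are over the bar, so I descend next.

```bash
python3 -m creep '[[[-1,0,14],0],[[-1,0,14],0],[[0,0,14],0],[[0,0,12],0],[[0,0,6],0],[[0,0,4],0],[[0,0,2],0],[[0,0,0],0]]'
```

```text
t: 2.9
ee_pos: [0.5266, -0.1332, 0.366]
ee_rot: [3.141, -0.0, 0.165]
ft_force: [0.2, -0.8, -0.1]
gripper_width: 0.002
gripper_force: 0.0
```

```bash
python3 -m creep '[[[-1,0,2],0],[[-1,0,2],0],[[-2,0,3],0],[[-2,0,3],0],[[-1,0,3],0],[[-2,0,3],0],[[-2,0,4],0],[[-2,0,4],0]]'; python3 -c "
from h import *
s=env.state();print(s['ee_pos'],s['ft_force'])"
```

```text
t: 3.7
ee_pos: [0.5135, -0.1355, 0.3415]
ee_rot: [3.142, 0.0, 0.165]
ft_force: [-1.2, 0.2, 2.1]
gripper_width: 0.0
gripper_force: 1.1
[ 0.51346111 -0.13550037  0.34149695] [-1.2065636   0.21755483  2.13686375]
```

```bash
python3 -m creep '[[[-1,0,4],0],[[-2,0,4],0],[[-1,0,4],0],[[-2,0,4],0],[[-1,0,4],0],[[-1,0,4],0],[[-1,0,4],0],[[-1,0,4],0],[[-1,0,4],0],[[0,0,4],0],[[0,0,4],0],[[0,0,2],0],[[0,0,2],0],[[0,0,0],0]]'
```

```text
t: 5.1
ee_pos: [0.5029, -0.1371, 0.2936]
ee_rot: [-3.141, -0.0, 0.165]
ft_force: [0.2, -1.1, 0.0]
gripper_width: -0.002
gripper_force: 0.0
```

```bash
python3 -m creep '[[[0,0,1],0],[[0,0,1],0],[[0,0,1],0],[[0,0,1],0]]'
```

```text
t: 5.5
ee_pos: [0.5028, -0.1371, 0.2899]
ee_rot: [-3.142, 0.0, 0.165]
ft_force: [-1.0, -0.3, 1.2]
gripper_width: 0.0
gripper_force: 0.6
```

```bash
python3 -m creep '[[[0,0,0.7],0],[[0,0,0.7],0],[[0,0,0.7],0]]'
```

```text
t: 5.8
ee_pos: [0.5029, -0.1372, 0.2892]
ee_rot: [3.141, -0.0, 0.165]
ft_force: [-7.2, 0.4, 16.5]
gripper_width: 0.002
gripper_force: 8.4
```

Hard stop met at 16.5 N with the bar top at 0.216, so the lever is home. I hold briefly, then rise and look.

```bash
python3 -m creep '[[[0,0,0],0],[[0,0,0],0],[[0,0,-2],0],[[0,0,-5],0],[[0,0,-15],0],[[0,0,-20],0],[[0,0,-20],0],[[0,-10,0],0],[[0,-16,0],0],[[0,0,0],0],[[0,0,0],0]]'; python3 - <<'E'
from h import *
w=grab('wrist','w2');s=grab('scene','s2');t=grab('top','t2')
s_=env.state();p=s_['ee_pos'];print(p,s_['ee_rot'],s_['ft_force'])
o=np.zeros((576,800,3),np.uint8)
o[:384,:512]=w['image'][:,:,::-1]
o[:,512:]=cv2.resize(s['image'][80:224,205:277,::-1],(288,576),interpolation=2)
cv2.imwrite('pics/c2.png',o)
th=.165;R=np.array([[np.cos(th),-np.sin(th),0],[np.sin(th),np.cos(th),0],[0,0,1]])
O=np.array([.6435,-.1136,0])
print(proj(w,[O+R@q for q in[(-.076,.026,.206),(-.076,-.026,.206),(-.145,-.05,.208),(-.145,.05,.208)]]))
# steel-on-black button blobs
g=cv2.cvtColor(w['image'],cv2.COLOR_RGB2GRAY);m=(g>130).astype('uint8')
n,_,st,ce=cv2.connectedComponentsWithStats(m)
for i in range(1,n):
    if 80<st[i,4]<3000: print(st[i],ce[i],onz(w,[ce[i]],.206)[0])
E
```

```text
t: 6.9
ee_pos: [0.498, -0.1107, 0.3489]
ee_rot: [-3.141, 0.002, 0.167]
ft_force: [0.1, -0.4, -0.7]
gripper_width: 0.002
gripper_force: 0.0
[ 0.49835335 -0.11188092  0.34919691] [-3.14138987e+00  9.81067769e-04  1.64406056e-01] [-0.15590783  0.48708707 -0.32985278]
[[259.68635479 111.5505242 ]
 [335.62027892 112.13407144]
 [362.14089875 208.76789541]
 [226.59620684 208.63281886]]
[115   0  52  17 621] [143.27697262   6.41223833] [ 0.61847578 -0.0148896   0.206     ]
[ 244   90   37   38 1088] [262.11305147 108.37867647] [ 0.56661263 -0.1017089   0.206     ]
[327  97  22  24 398] [337.68844221 108.38190955] [ 0.57550183 -0.15257522  0.206     ]
[504 135   8  26 113] [508.66371681 150.97345133] [ 0.57050852 -0.28805305  0.206     ]
[481 204  28  23 417] [494.24220624 215.72182254] [ 0.51986446 -0.29545148  0.206     ]
[503 211   9  26 106] [508.06603774 225.59433962] [ 0.51383379 -0.31130259  0.206     ]
[482 284  30  26 115] [498.10434783 296.69565217] [ 0.449556   -0.33069088  0.206     ]
[497 326  15  18 108] [506.58333333 334.57407407] [ 0.41110413 -0.35904049  0.206     ]
```

View pics/c2.png

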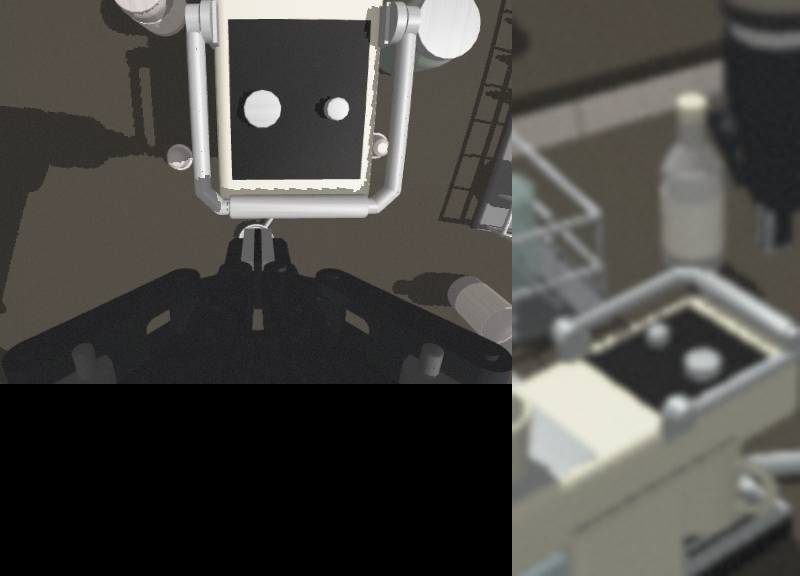

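The lever is level. The large button is at (262,108) in the wrist view, world (0.566, −0.102), which is 68 mm ahead and 1 mm along tool y. I go over it and down.

```bash
python3 -m creep '[[[12,0,0],0],[[14,0,0],0],[[14,0,0],0],[[14,1,0],0],[[14,0,0],0],[[0,0,15],0],[[0,0,15],0],[[0,0,14],0],[[0,0,10],0],[[0,0,6],0],[[0,0,2],0],[[0,0,1],0],[[0,0,0],0]]'
```

```text
t: 8.35
ee_pos: [0.566, -0.1014, 0.2873]
ee_rot: [3.141, -0.001, 0.165]
ft_force: [-1.0, 0.8, 0.4]
gripper_width: -0.003
gripper_force: 0.0
```

```bash
python3 -m creep '[[[0,0,1],0],[[0,0,1],0],[[0,0,1],0],[[0,0,1],0],[[0,0,1],0],[[0,0,1],0],[[0,0,0.5],0],[[0,0,0.5],0],[[0,0,0],0]]'
```

```text
t: 9.25
ee_pos: [0.5658, -0.1014, 0.2797]
ee_rot: [-3.142, 0.0, 0.165]
ft_force: [-0.2, -0.1, 0.2]
gripper_width: 0.002
gripper_force: 0.0
```

```bash
python3 -m creep '[[[0,0,1],0],[[0,0,1],0],[[0,0,1],0],[[0,0,0.5],0],[[0,0,0.5],0],[[0,0,0],0]]'
```

```text
t: 9.85
ee_pos: [0.5659, -0.1014, 0.276]
ee_rot: [3.141, -0.0, 0.165]
ft_force: [-0.1, 0.5, 3.9]
gripper_width: -0.002
gripper_force: 1.8
```

About 3 mm in at 3.9 N. I press a bit deeper.

```bash
python3 -m creep '[[[0,0,0.7],0],[[0,0,0.7],0],[[0,0,0.6],0],[[0,0,0],0],[[0,0,0],0]]'
```

```text
t: 10.35
ee_pos: [0.5659, -0.1014, 0.2741]
ee_rot: [3.141, -0.0, 0.165]
ft_force: [-1.6, 1.0, 4.9]
gripper_width: 0.001
gripper_force: 2.8
```

```bash
python3 -m creep '[[[0,0,0.5],0],[[0,0,0.4],0],[[0,0,0],0],[[0,0,0],0]]'
```

```text
t: 10.75
ee_pos: [0.5659, -0.1013, 0.2733]
ee_rot: [3.141, -0.0, 0.165]
ft_force: [-1.1, -0.2, 6.7]
gripper_width: -0.003
gripper_force: 3.2
```

6.7 N is well past the switching point. I withdraw.

```bash
python3 -m creep '[[[0,0,-1],0],[[0,0,-2],0],[[0,0,-4],0],[[0,0,-10],0],[[0,0,-20],0],[[0,0,-30],0],[[0,0,-30],0],[[0,0,-30],0],[[0,0,-20],0],[[-20,20,0],0],[[-30,30,0],0],[[-30,30,0],0],[[-30,30,0],0],[[-20,20,0],0],[[0,0,0],0],[[0,0,0],0],[[0,0,0],0]]'; python3 - <<'E'
from h import *
s=grab('scene','s3');t=grab('top','t3');a=load('s0');b=load('t0')
o=np.zeros((600,800,3),np.uint8)
o[:600,:400]=cv2.resize(s['image'][115:265,190:290,::-1],(400,600),interpolation=2)
o[:588,400:]=cv2.resize(t['image'][105:230,235:320,::-1],(400,588),interpolation=2)
cv2.imwrite('pics/c3.png',o)
E
```

```text
t: 12.45
ee_pos: [0.4595, -0.2497, 0.4201]
ee_rot: [-3.141, -0.0, 0.167]
ft_force: [0.9, 0.1, -0.3]
gripper_width: 0.001
gripper_force: 0.0
```

View pics/c3.png

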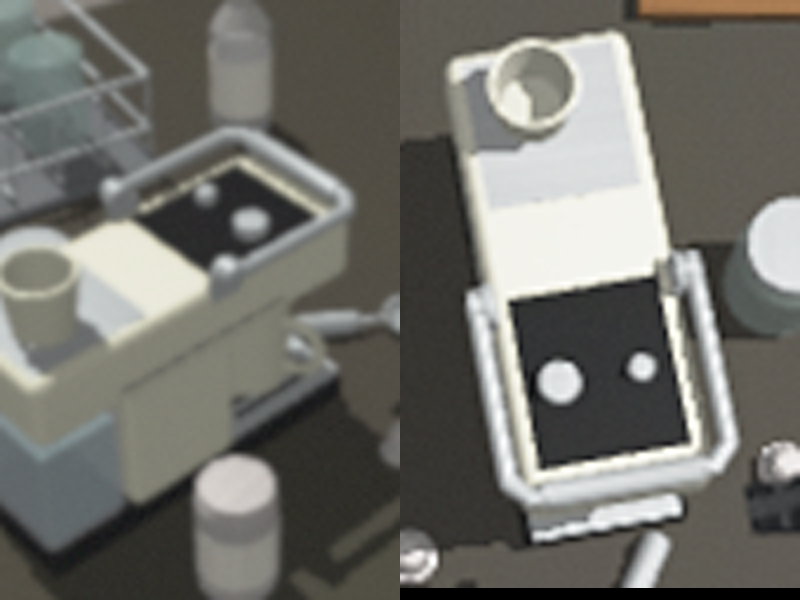

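The lever is home, the buttons at (560,381) and (641,367) are out, and the machine and cup have not moved. The hand is clear of everything.

```bash
python3 -c "
from station import env
print(env.sign_off())"
```

```text
the job is handed in; nothing more can be done
None
```

The job is handed in: the lever was pushed fully home, the larger button was pressed past its switching point (6.7 N at the wrist, about 5–6 mm in) and came back out, and the hand is withdrawn. The last pictures show the machine and cup unmoved; the sign-off returned no verdict.

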